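# Free the lock of the vegetable slicer and draw its carriage back

## Task

Get the vegetable slicer on the worktop ready for loading: its food carriage is parked over the blade and held there by the slide lock on the slicer's side. Slide the lock fully out to free the carriage, then draw the carriage back along its rails, away from the blade, right up to the stop at the loading end. Leave the lock open, let go of everything, and do not disturb the things standing round the slicer.

Things in the scene. Friction and masses are not known exactly. Their poses are not given: they have to be found in the camera images.
- slicer: Vegetable slicer on suction feet; it cannot move. White frame 300 mm long, 108 mm wide on a clear catch box; rail tops 77 mm above the worktop. Origin: under its middle, on the worktop. x runs along the slide from the loading end (-x, black grip loop) to the blade end (+x), y to the left of that, z up. The lock is on a white ledge at its +y side (to 127 mm from the middle line).
- lock_slide (a joint): The lock: a grey plate whose tongue enters a notch in the carriage's side. Value in m: 0 locked, 0.020 fully out at its stop; it starts between 0 and 0.003. It slides out level along the slicer's +y axis, away from the carriage. The tongue is clear of the notch from 0.014. About 3 N move it; it stays where it is left.
- lock_bar (a point): Middle of the lock's upright grey ribbed finger bar: 60 mm long (along the slicer's x), 12 mm thick (along y), rising 26 mm from the lock plate; this point is 98.5 mm above the worktop, the bar's top 110 mm. Locked, the bar has 26 mm free beside it towards the carriage; the other side is open above 85 mm (guides and stop are lower). Axes as the slicer's.
- carriage (a joint): The food carriage: a grey block 96 mm long, 114 mm wide on the rails, its deck 103 mm and round collar 109 mm above the worktop. Value in m: 0 parked over the blade, 0.14 at the stop of the loading end. It slides level along the slicer's -x axis. Locked it has about 2 mm of play; once free about 3 N move it and it stays where it is left.
- carriage_knob (a point): Middle of the black round knob on top of the carriage: 42 mm in diameter, from 117 to 152 mm above the worktop, upright; this point is 138 mm above the worktop, on the knob's axis. It moves with the carriage. Axes as the slicer's. Behind the slicer a wall cabinet hangs over the worktop, from about x = 0.57 m on and from 0.40 m up: keep the wrist in front of it.
- bowl: Wooden salad bowl, 242 mm wide, 113 mm high, a bystander. Origin: under its middle.
- peeler: Peeler 170 mm long with a white handle, lying flat, a bystander. Origin: under its middle.
- wooden_spoon: Wooden spoon 295 mm long, lying flat, a bystander. Origin: under its middle.
- tin: Short food tin, 75 mm in diameter, 58 mm high, a bystander. Origin: under its middle.
- spice_jar: Spice jar with a red cap, 45 mm in diameter, 106 mm high, a bystander. Origin: under its middle.

How it is judged:
On the way:
1. the lock is slid out, clear of the carriage, which is still parked (value of joint lock_slide above 0.016 m and value of joint carriage below 0.02 m), for 0.2 s.
At the end, for the whole second after the job is handed in: The carriage stands within 8 mm of the stop at the loading end (joint above 0.132), at rest, and the lock is still open (joint above 0.016) (value of joint carriage above 0.132 m and value of joint lock_slide above 0.016 m and not (velocity of joint carriage above 0.01 m/s) and not (velocity of joint carriage below -0.01 m/s)); the robot touches nothing.
It fails at once if a thing standing round the slicer is pushed more than 30 mm from its place (distance of any of bowl, peeler, wooden_spoon, tin, spice_jar from where it was at the start of the episode above 0.03 m).
It also fails if it takes over 48 s, if anything falls off the work surface, if the arm or the gripper's body presses on something with over 40 N, if the wrist force passes 120 N, or if a joint passes its speed limit or range.

## Robot

A 7-joint arm with a two-finger parallel gripper is mounted at the origin on a cart in front of the work surface, level with it; the furniture and walls round the work are solid. World frame = base frame: x ahead of the robot, y to its left, z up, the work surface at z = 0. Lengths are in m, angles in rad, forces in N, time in s.
With the tool pointing down it reaches from about 0.425 to 0.875 m from the base axis. Payload 8.4 kg.
Tool frame: the origin (TCP) lies between the finger pads; the fingertips stand 8 mm ahead of it and the grasp point (between the pads) lies 11 mm behind it; z points along the fingers, y is the line along which they close (so a half turn about z gives the same grasp; the last joint's range is limited). The gripper opens to 87 mm and grips with 3 to 60 N. Pads are 19 mm wide; open, the fingers measure 117 mm over their backs; the gripper's body (75 mm by 190 mm) begins 51 mm behind the grasp point.
Start: joints at [-1.299, 0.333, 0.04, 1.465, -0.013, 1.343, -0.059], TCP at [0.236, 0.606, 0.231] pointing down, gripper open.
Joint ranges: [-2.58, 2.58], [-0.38, 2.09], [-1.3, 1.39], [0.25, 2.4], [-1.5, 4.64], [0.08, 2.09], [-2.65, 2.65]. Speed limits (rad/s): [2.22, 2.22, 2.79, 2.79, 3.14, 3.14, 3.14].

## Interface

Orientations are given as a unit quaternion [x, y, z, w].
In Python, from cell import robot gives the robot as it stands.
- The arm moves only by the shell command python3 -m creep 'ROWS' [OPENING] [FORCE]. ROWS is JSON, a list of rows, each an object with "linear": the shift along the tool's x, y, z each as a share of 1 m, from -1 to 1, a list of three; "delta_rot": the turn, a rotation vector about the tool's x, y, z each as a share of 2 pi rad, from -1 to 1, a list of three. A call has 1 to 5 rows; each row is the pose to reach, as a shift and turn from the pose commanded when the call began, along the tool's axes at that moment, turning the shorter way round; what a row does not reach only later rows make up. A row lasts 1/8 s, in which the tool goes at most 62.5 mm and 10.7 degrees, less where a joint would pass 70% of its speed; a pose out of reach is approached as far as the arm can. A call with a number of a shift or a turn outside -1 to 1 is refused whole. A call with a gripper value outside its range is refused whole. OPENING is the closure, from -1 (fully open) to 1 (shut), set as the call begins (- or left out, the last holds). The fingers move at their own pace and stop on an object; FORCE is the grip in N (left out, the last holds). Time passes only in rows, so rows that repeat a pose let the fingers close. It gives the time, the measured TCP pose, the force, the opening and the grip force at its end, in the units of the state.
- robot.get_state(): the state, without advancing time (a new reading comes with each control period).
- robot.capture(name): name is "side" or "top" or "wrist"; returns (picture, depth): 420x560x3 uint8, red, green, blue; 420x560 float32, m along the optical axis (not along the pixel's ray), 0 where there is no reading.
- robot.get_calibration(name): a dict with "intrinsics" (3x3 intrinsics, pixels), "k1" (the pictures are not rectified: a ray, as slopes to the right and down, at radius r is drawn at 1 + k1 r^2 times it, then the intrinsics apply), "extrinsics" (4x4, takes a point from world to camera coordinates). Camera axes: x right, y down, z forward; pixel columns grow to the right and rows downward; lengths in m; the calibration is good to about 2 mm. A picture is of the moment at which its call begins: read the wrist's pose just before it. get_calibration takes no time and is no camera call; for the wrist camera it gives the pose at the moment of the call.
- robot.hand_in(): hands the job in; it is judged then, once.
The state is a dict: "time": time; "joint_pos": joint angles; "dq": joint speeds; "tau": joint torques, N m; "tcp_pos": TCP position; "eef_rot": TCP orientation; "ft_force": force on the tool from outside, world axes, zero at the start; "ft_torque": the same for the moment, N m; "width": finger opening in m; "finger_force": force on a finger pad.
Only numpy, scipy, OpenCV 4.12 (cv2) and the standard library are available. Lean on these libraries where they do the work, as an engineer would, in place of code of your own. Each camera call takes 0.05 s, during which the arm holds its last target. There are 200 camera calls.

## Working session

There is one attempt and no reset: what is moved stays moved. The work goes in short steps, Python scripts to look and compute and a shell command to move; the robot and the scene stay as the last step left them, time stands still between calls to the robot, and variables do not carry over. Pictures are saved under pics/ and viewed, at most 10 in all, crops included, and the job is handed in when it is done.

```bash
mkdir -p pics
cat > h.py <<'E'
import numpy as np, cv2
from cell import robot
from scipy.spatial.transform import Rotation as R
def grab(n,tag):
    c=robot.get_calibration(n); p,d=robot.capture(n)
    np.savez(f'{tag}.npz',p=p,d=d,K=c['intrinsics'],k1=c['k1'],E=c['extrinsics'])
    cv2.imwrite(f'pics/{tag}.png',p[:,:,::-1])
def load(tag):
    return np.load(f'{tag}.npz')
def cloud(f):
    K=np.array(f['K']);d=f['d'];h,w=d.shape
    v,u=np.mgrid[:h,:w].astype(float)
    xd=(u-K[0,2])/K[0,0];yd=(v-K[1,2])/K[1,1];x,y=xd.copy(),yd.copy()
    for _ in range(15):
        s=1+float(f['k1'])*(x*x+y*y);x,y=xd/s,yd/s
    P=np.stack([x*d,y*d,d],-1);E=np.array(f['E'])
    W=(P-E[:3,3])@E[:3,:3]
    W[d==0]=np.nan
    return W
E
python3 - <<'E'
from h import *
grab('top','top0');grab('side','side0')
a=cv2.imread('pics/top0.png');b=cv2.imread('pics/side0.png')
W=cloud(load('top0'));print([np.round(W[r,c],3) for r in (100,210,320) for c in (140,280,420)])
s=robot.get_state();print(s['tcp_pos'],s['eef_rot'],s['width'],s['time'])
E
```

```text
[array([0.786, 0.654, 0.008]), array([0.944, 0.187, 0.011]), array([ 0.948, -0.263,  0.197]), array([0.397, 0.458, 0.007]), array([0.509, 0.037, 0.075]), array([ 0.642, -0.354,  0.085]), array([-0.003,  0.104,  0.6  ]), array([ 0.366, -0.018, -0.616]), array([ 0.346, -0.442,  0.   ])]
[0.23541318 0.60542572 0.22976016] [ 1.84350031e-01  9.82860383e-01 -7.25102442e-04 -8.52451473e-05] 0.08670321702176083 0.1
```

View pics/top0.png

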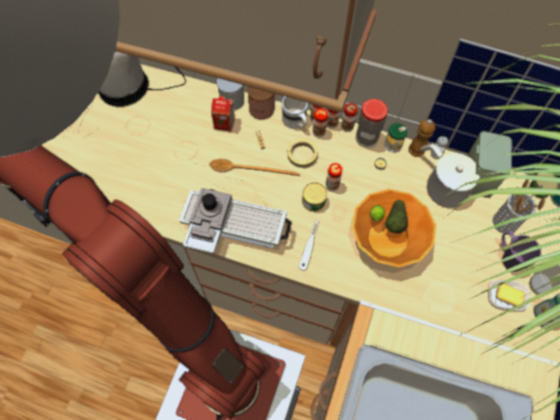

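View pics/side0.png

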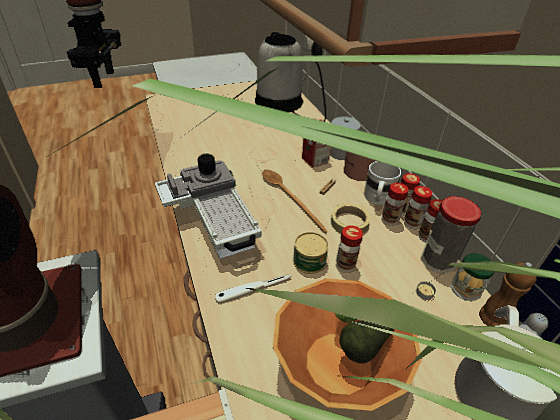

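The top view shows the slicer at about (235,218), with the knob at (209,202), the lock bar at about (203,230) on the robot's side and the grip loop at (287,229). The tin (315,196), spice jar (335,175), peeler (310,245) and spoon (255,168) stand clear of it. The side view agrees: knob (206,162), lock (180,185).

Run:
```python
from h import *
W0=cloud(load('top0'));W1=cloud(load('side0'))
a=W0[175:262,165:300].reshape(-1,3);b=W1[140:255,150:270].reshape(-1,3)
for n,P in (('top',a),('side',b)):
    P=P[np.isfinite(P).all(1)]
    P=P[(P[:,0]>.2)&(P[:,0]<.8)]
    k=P[(P[:,2]>.143)&(P[:,2]<.165)]
    print(n,'knob',len(k),k.min(0).round(3),k.max(0).round(3),k.mean(0).round(4))
    print(np.histogram(P[:,2],np.arange(-.01,.17,.01))[0])
    for lo,hi in ((.06,.165),(.06,.088),(.096,.115)):
        m=P[(P[:,2]>lo)&(P[:,2]<hi)]
        r=cv2.minAreaRect(m[:,:2].astype(np.float32)*1000);print(lo,len(m),np.round(r[0],1),np.round(r[1],1),round(r[2],1))
f=load('top0');cv2.imwrite('pics/crop.png',cv2.resize(f['p'][180:260,170:300,::-1],None,fx=6,fy=6,interpolation=cv2.INTER_CUBIC))
for r,c in ((230,203),(226,203),(234,203),(230,195),(230,211),(240,203)):print(r,c,W0[r,c].round(4))
```

```text
top knob 163 [0.419 0.204 0.143] [0.461 0.245 0.159] [0.4382 0.2242 0.1505]
[3017 3193   66   64   10    0   33 1458 1293  503  416  527   96   23
   18   79   92]
0.06 4505 [417.7 148.7] [196.3 320.9] 5.3
0.06 3210 [417.3 148.8] [196.  320.9] 5.0
0.096 873 [419.8 223.6] [154.7  96.6] 5.8
side knob 163 [0.422 0.207 0.144] [0.462 0.247 0.155] [0.4416 0.2236 0.151 ]
[1052 5174  135   34   19    0   63 1877 1252  621  443  584  125   54
   61   70  115]
0.06 5202 [413.2 149.9] [197.  319.6] 1.1
0.06 3708 [413.2 149.9] [197.  319.6] 1.1
0.096 1019 [422.8 227. ] [152.8  97.9] 5.0
230 203 [0.3701 0.222  0.087 ]
226 203 [0.385  0.2295 0.0784]
234 203 [0.3486 0.209  0.1146]
230 195 [0.3638 0.2449 0.0832]
230 211 [0.3789 0.2012 0.0839]
240 203 [0.3423 0.2106 0.0846]
```

View pics/crop.png

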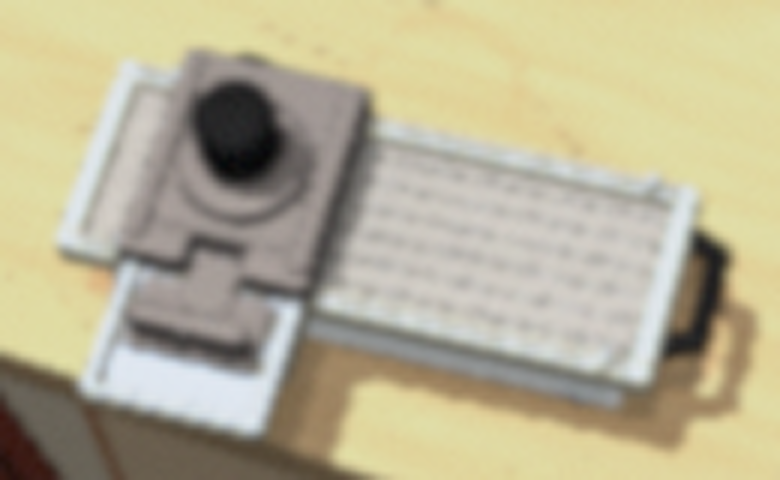

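The crop shows the bar at about (195,320) in the crop, which is around (202,233) in the full image. The tongue sits in the carriage notch, and the knob is at (237,125) in the crop.

Run:
```python
from h import *
W0=cloud(load('top0'));W1=cloud(load('side0'))
for P in (W0[175:262,165:300].reshape(-1,3),W1[140:255,150:270].reshape(-1,3)):
    P=P[np.isfinite(P).all(1)]
    m=P[(P[:,2]>.098)&(P[:,2]<.122)&(P[:,0]<.372)&(P[:,0]>.3)]
    print('bar',len(m),np.median(m,0).round(4),m.min(0).round(3),m.max(0).round(3),[np.round(q,1) for q in cv2.minAreaRect(m[:,:2].astype(np.float32)*1000)])
    d=P[(P[:,2]>.096)&(P[:,2]<.113)&(P[:,0]>.375)]
    print('deck',[np.round(q,1) for q in cv2.minAreaRect(d[:,:2].astype(np.float32)*1000)])
    q=P[(P[:,2]>.065)&(P[:,2]<.088)&(P[:,1]<.16)]
    print('rails',[np.round(q,1) for q in cv2.minAreaRect(q[:,:2].astype(np.float32)*1000)])
s=robot.get_state();r=R.from_quat(s['eef_rot']).as_matrix();print(r.round(4))
```

```text
bar 100 [0.3488 0.215  0.1081] [0.342 0.187 0.098] [0.359 0.249 0.116] [array([349.8, 217.7]), array([14.3, 60.9]), np.float64(6.6)]
deck [array([439.4, 225.7]), array([115.6,  96.6]), np.float64(6.1)]
rails [array([452.7,  77.6]), array([111.5, 172.8]), np.float64(5.0)]
bar 94 [0.352  0.2139 0.1098] [0.345 0.19  0.098] [0.36  0.253 0.114] [array([352.5, 221.3]), array([11.5, 62.7]), np.float64(5.7)]
deck [array([442.3, 228.7]), array([113.8,  97.9]), np.float64(5.0)]
rails [array([455.6,  77.6]), array([108.2, 173.6]), np.float64(4.8)]
[[-9.320e-01  3.624e-01 -4.000e-04]
 [ 3.624e-01  9.320e-01 -1.400e-03]
 [-1.000e-04 -1.500e-03 -1.000e+00]]
```

```bash
cat >> h.py <<'E'
YAW=np.deg2rad(5.4); XS=np.array([-np.sin(YAW),np.cos(YAW),0]); YS=np.array([-np.cos(YAW),-np.sin(YAW),0])
BAR=np.array([.3508,.2185,.0985]); KNOB=np.array([.441,.225,.138])
def to(p,tilt):
    s=robot.get_state();R0=R.from_quat(s['eef_rot'])
    Rt=R.from_matrix(np.stack([YS,np.cross([0,0,-1],YS),[0,0,-1]],1))*R.from_euler('y',tilt,degrees=True)
    print('lin',(R0.inv().apply(np.array(p)-s['tcp_pos'])).round(4),'rot',((R0.inv()*Rt).as_rotvec()/2/np.pi).round(4),'q',np.round(s['joint_pos'],2),'t',s['time'])
E
python3 -c "
from h import *
to([BAR[0],BAR[1],.18],15)"
```

```text
lin [-0.2478 -0.3187  0.0502] rot [ 0.0095  0.0409 -0.0736] q [-1.3   0.33  0.04  1.47 -0.01  1.34 -0.06] t 0.1
```

```bash
python3 -m creep '[{"linear":[-0.06,-0.08,0],"delta_rot":[0,0,-0.02]},{"linear":[-0.12,-0.16,0],"delta_rot":[0.004,0.016,-0.04]},{"linear":[-0.18,-0.23,0.01],"delta_rot":[0.007,0.03,-0.06]},{"linear":[-0.248,-0.319,0.03],"delta_rot":[0.0095,0.041,-0.0736]},{"linear":[-0.248,-0.319,0.03],"delta_rot":[0.0095,0.041,-0.0736]}]' -1 30
python3 -m creep '[{"linear":[0,0,0],"delta_rot":[0,0,0]},{"linear":[0,0,0],"delta_rot":[0,0,0]}]'
python3 - <<'E'
from h import *
to([BAR[0],BAR[1],.099],15)
E
```

```text
time: 0.72
tcp_pos: [0.3252, 0.3049, 0.211]
eef_rot: [-0.046, 0.99, -0.006, -0.131]
ft_force: [0.9, 0.1, 0.7]
width: 0.0871
finger_force: 0.0
time: 0.98
tcp_pos: [0.3239, 0.3079, 0.2118]
eef_rot: [-0.047, 0.99, -0.005, -0.131]
ft_force: [-0.7, -0.4, -0.9]
width: 0.0872
finger_force: 0.0
lin [-0.047  -0.0917  0.1041] rot [ 0.0003 -0.0001  0.    ] q [-0.88  0.09  0.16  1.82 -0.17  1.44  0.98] t 0.975
```

```bash
python3 -m creep '[{"linear":[-0.018,-0.046,0.032],"delta_rot":[0,0,0]},{"linear":[-0.036,-0.092,0.0645],"delta_rot":[0,0,0]},{"linear":[-0.036,-0.092,0.0645],"delta_rot":[0,0,0]},{"linear":[-0.036,-0.092,0.0645],"delta_rot":[0,0,0]}]'
python3 - <<'E'
from h import *
grab('wrist','w1')
to([BAR[0],BAR[1],.099],15)
P=cloud(load('w1')).reshape(-1,3);P=P[np.isfinite(P).all(1)]
m=P[(P[:,2]>.098)&(P[:,2]<.118)&(P[:,0]<.375)&(P[:,0]>.32)&(abs(P[:,1]-.22)<.06)]
print(len(m))
if len(m)>5:print(np.median(m,0).round(4),[np.round(q,1) for q in cv2.minAreaRect(m[:,:2].astype(np.float32)*1000)])
E
```

```text
time: 1.48
tcp_pos: [0.3504, 0.2195, 0.1404]
eef_rot: [-0.048, 0.99, -0.005, -0.131]
ft_force: [-0.2, 0.0, 0.3]
width: 0.0872
finger_force: 0.0
lin [-0.0108 -0.0013  0.0402] rot [0.0002 0.0001 0.0005] q [-0.78  0.11  0.23  1.96 -0.14  1.31  1.17] t 1.525
1762
[0.3503 0.221  0.1098] [array([351.3, 221.2]), array([11.6, 59. ]), np.float64(5.3)]
```

View pics/w1.png

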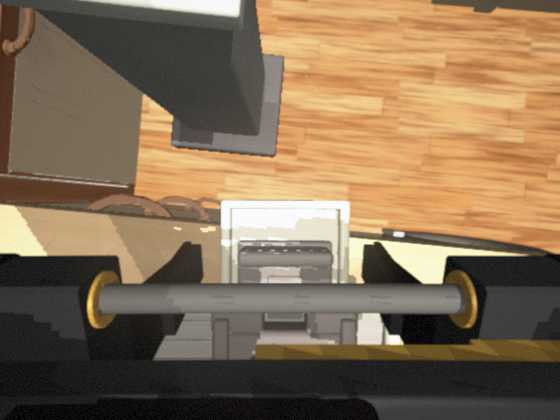

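The wrist view shows the bar at (285,255), centred between the fingers at (185,265) and (375,265). The measured centre (0.3513, 0.2212) and size 59x12 mm match the earlier estimate.

```bash
python3 -m creep '[{"linear":[-0.005,0.001,0.02],"delta_rot":[0,0,0]},{"linear":[-0.0105,0.0015,0.040],"delta_rot":[0,0,0]},{"linear":[-0.0105,0.0015,0.040],"delta_rot":[0,0,0]},{"linear":[-0.0105,0.0015,0.040],"delta_rot":[0,0,0]}]'
python3 -m creep '[{"linear":[0,0,0],"delta_rot":[0,0,0]},{"linear":[0,0,0],"delta_rot":[0,0,0]},{"linear":[0,0,0],"delta_rot":[0,0,0]},{"linear":[0,0,0],"delta_rot":[0,0,0]}]' 1 30
```

```text
time: 2.02
tcp_pos: [0.3507, 0.2203, 0.0997]
eef_rot: [-0.047, 0.99, -0.005, -0.13]
ft_force: [0.9, -0.7, 0.3]
width: 0.0872
finger_force: 0.0
time: 2.52
tcp_pos: [0.3502, 0.2211, 0.099]
eef_rot: [-0.047, 0.99, -0.004, -0.13]
ft_force: [-1.1, 8.4, -0.9]
width: 0.0599
finger_force: 30.0
```

```bash
python3 -m creep '[{"linear":[0.005,0,0.0013],"delta_rot":[0,0,0]},{"linear":[0.010,0,0.0027],"delta_rot":[0,0,0]},{"linear":[0.015,0,0.004],"delta_rot":[0,0,0]},{"linear":[0.0195,0,0.0052],"delta_rot":[0,0,0]},{"linear":[0.0195,0,0.0052],"delta_rot":[0,0,0]}]'
python3 -m creep '[{"linear":[0,0,0],"delta_rot":[0,0,0]},{"linear":[0,0,0],"delta_rot":[0,0,0]}]'
```

```text
time: 3.15
tcp_pos: [0.3313, 0.2193, 0.0991]
eef_rot: [-0.047, 0.991, -0.004, -0.129]
ft_force: [2.9, 9.8, -5.1]
width: 0.0599
finger_force: 30.0
time: 3.4
tcp_pos: [0.3313, 0.2194, 0.0991]
eef_rot: [-0.047, 0.991, -0.004, -0.129]
ft_force: [3.7, 9.2, -4.2]
width: 0.0596
finger_force: 30.0
```

```bash
python3 -m creep '[{"linear":[0.002,0,0.0005],"delta_rot":[0,0,0]},{"linear":[0.003,0,0.0008],"delta_rot":[0,0,0]},{"linear":[0.003,0,0.0008],"delta_rot":[0,0,0]}]'
python3 -m creep '[{"linear":[0,0,0],"delta_rot":[0,0,0]},{"linear":[0,0,0],"delta_rot":[0,0,0]},{"linear":[0,0,0],"delta_rot":[0,0,0]}]' -1
python3 -m creep '[{"linear":[0.01,0,-0.04],"delta_rot":[0,0,0]},{"linear":[0.023,0,-0.09],"delta_rot":[0,0,0]},{"linear":[0.023,0,-0.09],"delta_rot":[0,0,0]},{"linear":[0.023,0,-0.09],"delta_rot":[0,0,0]}]'
python3 - <<'E'
from h import *
grab('wrist','w2')
P=cloud(load('w2')).reshape(-1,3);P=P[np.isfinite(P).all(1)]
m=P[(P[:,2]>.098)&(P[:,2]<.118)&(P[:,0]<.365)&(P[:,0]>.30)&(abs(P[:,1]-.22)<.06)]
print(len(m),np.median(m,0).round(4),[np.round(q,1) for q in cv2.minAreaRect(m[:,:2].astype(np.float32)*1000)])
k=KNOB+XS*.060
to([k[0],k[1],.19],0)
E
```

```text
time: 3.78
tcp_pos: [0.3311, 0.2194, 0.0992]
eef_rot: [-0.046, 0.991, -0.003, -0.126]
ft_force: [14.7, 10.4, -12.5]
width: 0.0596
finger_force: 30.0
time: 4.15
tcp_pos: [0.3269, 0.2168, 0.0987]
eef_rot: [-0.047, 0.99, -0.006, -0.131]
ft_force: [-0.9, -1.7, -0.0]
width: 0.0815
finger_force: 0.0
time: 4.65
tcp_pos: [0.328, 0.2168, 0.1913]
eef_rot: [-0.047, 0.99, -0.006, -0.131]
ft_force: [-0.8, -0.1, -0.2]
width: 0.0872
finger_force: 0.0
1107 [0.3315 0.2194 0.1098] [array([332.4, 219.8]), array([11.5, 59.2]), np.float64(5.2)]
lin [-0.1099  0.0577 -0.0288] rot [ 0.0001 -0.0419 -0.    ] q [-0.8   0.01  0.22  1.95 -0.13  1.41  1.12] t 4.7
```

The lock reached its stop: the bar moved 19 mm and the pull built up to about 15 N. Next I push the knob from the blade side with closed fingers.

```bash
python3 -m creep '[{"linear":[-0.04,0.02,-0.01],"delta_rot":[0,-0.014,0]},{"linear":[-0.08,0.04,-0.02],"delta_rot":[0,-0.028,0]},{"linear":[-0.11,0.058,-0.029],"delta_rot":[0,-0.042,0]},{"linear":[-0.11,0.058,-0.029],"delta_rot":[0,-0.042,0]},{"linear":[-0.11,0.058,-0.029],"delta_rot":[0,-0.042,0]}]' 1 30
python3 - <<'E'
from h import *
k=KNOB+XS*.060
to([k[0],k[1],.135],0)
grab('side','s2');W=cloud(load('s2'))[130:200,170:240].reshape(-1,3);k=W[(W[:,2]>.12)&(W[:,2]<.158)&(W[:,0]>.4)&(W[:,1]<.26)]
print(len(k),k.min(0).round(3),k.max(0).round(3),robot.get_state()['width'])
E
```

```text
time: 5.32
tcp_pos: [0.4351, 0.2845, 0.1901]
eef_rot: [-0.047, 0.999, -0.0, -0.001]
ft_force: [0.7, -0.3, -0.3]
width: 0.0447
finger_force: 0.0
lin [-0.0003  0.0002  0.0551] rot [-0.0001 -0.0002 -0.    ] q [-0.85  0.09  0.2   1.84 -0.02  1.21  1.02] t 5.325
303 [0.422 0.207 0.12 ] [0.462 0.248 0.155] 0.04082505192477348
```

```bash
python3 -m creep '[{"linear":[0,0,0.02],"delta_rot":[0,0,0]},{"linear":[0,0,0.04],"delta_rot":[0,0,0]},{"linear":[0,0,0.055],"delta_rot":[0,0,0]},{"linear":[0,0,0.055],"delta_rot":[0,0,0]},{"linear":[0,0,0.055],"delta_rot":[0,0,0]}]'
python3 -m creep '[{"linear":[0,-0.01,0],"delta_rot":[0,0,0]},{"linear":[0,-0.02,0],"delta_rot":[0,0,0]},{"linear":[0,-0.035,0],"delta_rot":[0,0,0]},{"linear":[0,-0.05,0],"delta_rot":[0,0,0]},{"linear":[0,-0.065,0],"delta_rot":[0,0,0]}]'
```

```text
time: 6.0
tcp_pos: [0.4364, 0.2856, 0.1368]
eef_rot: [-0.047, 0.999, 0.001, 0.001]
ft_force: [-0.6, -0.4, 0.0]
width: 0.0014
finger_force: 0.0
time: 6.62
tcp_pos: [0.4424, 0.2199, 0.1364]
eef_rot: [-0.047, 0.999, 0.001, 0.001]
ft_force: [-0.7, 2.2, 2.6]
width: 0.0003
finger_force: 1.3
```

Run:
```python
from h import *
k=KNOB+XS*(.036-.14)
to([k[0],k[1],.135],0)
```

```text
lin [ 0.0009 -0.0988  0.0012] rot [ 0.0003  0.0003 -0.0001] q [-0.78  0.09  0.24  1.97 -0.02  1.09  1.14] t 6.625
```

Contact at a force of about 2 N, so the carriage is moving freely. Continuing.

```bash
python3 -m creep '[{"linear":[0,-0.018,0],"delta_rot":[0,0,0]},{"linear":[0,-0.036,0],"delta_rot":[0,0,0]},{"linear":[0,-0.054,0],"delta_rot":[0,0,0]},{"linear":[0,-0.070,0],"delta_rot":[0,0,0]},{"linear":[0,-0.082,0],"delta_rot":[0,0,0]}]'
python3 -m creep '[{"linear":[0,-0.006,0],"delta_rot":[0,0,0]},{"linear":[0,-0.012,0],"delta_rot":[0,0,0]},{"linear":[0,-0.017,0],"delta_rot":[0,0,0]},{"linear":[0,-0.017,0],"delta_rot":[0,0,0]}]'
```

```text
time: 7.25
tcp_pos: [0.45, 0.138, 0.136]
eef_rot: [-0.047, 0.999, 0.001, 0.001]
ft_force: [-0.1, 3.2, 1.5]
width: 0.0004
finger_force: 1.2
time: 7.75
tcp_pos: [0.4516, 0.1218, 0.1359]
eef_rot: [-0.047, 0.999, 0.0, 0.001]
ft_force: [0.2, -0.2, -0.3]
width: 0.0009
finger_force: 0.0
```

```bash
python3 -m creep '[{"linear":[0,-0.002,0],"delta_rot":[0,0,0]},{"linear":[0,-0.004,0],"delta_rot":[0,0,0]},{"linear":[0,-0.005,0],"delta_rot":[0,0,0]}]'
python3 - <<'E'
from h import *
grab('side','s3');W=cloud(load('s3')).reshape(-1,3);k=W[(W[:,2]>.098)&(W[:,2]<.107)&(W[:,0]>.38)&(W[:,0]<.51)&(W[:,1]<.2)&(W[:,1]>0)]
print(len(k),[np.round(q,1) for q in cv2.minAreaRect(k[:,:2].astype(np.float32)*1000)])
k0=np.array([442.3,228.7,0])/1000-.14*XS;print('deck at stop expected',k0)
E
```

```text
time: 8.12
tcp_pos: [0.4518, 0.1197, 0.136]
eef_rot: [-0.048, 0.999, 0.002, 0.001]
ft_force: [-1.7, 11.9, -2.9]
width: 0.0008
finger_force: 6.2
826 [array([454.5,  89. ]), array([112.1,  97.3]), np.float64(5.0)]
deck at stop expected [0.45547516 0.08932132 0.        ]
```

The force rose to 12 N at the stop, and the deck is where it should be there (0.0890 measured, 0.0893 expected). Backing off and lifting clear.

```bash
python3 -m creep '[{"linear":[0,0.015,0],"delta_rot":[0,0,0]},{"linear":[0,0.04,0],"delta_rot":[0,0,0]},{"linear":[0,0.05,-0.04],"delta_rot":[0,0,0]},{"linear":[0,0.05,-0.1],"delta_rot":[0,0,0]},{"linear":[0,0.05,-0.12],"delta_rot":[0,0,0]}]'
python3 -m creep '[{"linear":[0,0,0],"delta_rot":[0,0,0]},{"linear":[0,0,0],"delta_rot":[0,0,0]},{"linear":[0,0,0],"delta_rot":[0,0,0]}]'
python3 - <<'E'
from h import *
grab('side','s4');W=cloud(load('s4')).reshape(-1,3);k=W[(W[:,2]>.098)&(W[:,2]<.107)&(W[:,0]>.38)&(W[:,0]<.51)&(W[:,1]<.2)&(W[:,1]>0)]
print([np.round(q,1) for q in cv2.minAreaRect(k[:,:2].astype(np.float32)*1000)])
m=W[(W[:,2]>.098)&(W[:,2]<.122)&(W[:,0]<.36)&(W[:,0]>.3)&(abs(W[:,1]-.22)<.05)]
print('bar',[np.round(q,1) for q in cv2.minAreaRect(m[:,:2].astype(np.float32)*1000)])
E
```

```text
time: 8.8
tcp_pos: [0.4483, 0.1677, 0.2596]
eef_rot: [-0.047, 0.999, 0.001, 0.003]
ft_force: [0.3, 0.2, 0.5]
width: 0.0008
finger_force: 0.0
time: 9.18
tcp_pos: [0.4466, 0.1666, 0.2547]
eef_rot: [-0.047, 0.999, 0.0, -0.0]
ft_force: [-0.1, -0.3, 0.7]
width: 0.0002
finger_force: 0.0
[array([454.6,  89. ]), array([112.7,  96.4]), np.float64(4.6)]
bar [array([333.7, 218.8]), array([12. , 61.7]), np.float64(5.3)]
```

View pics/s4.png

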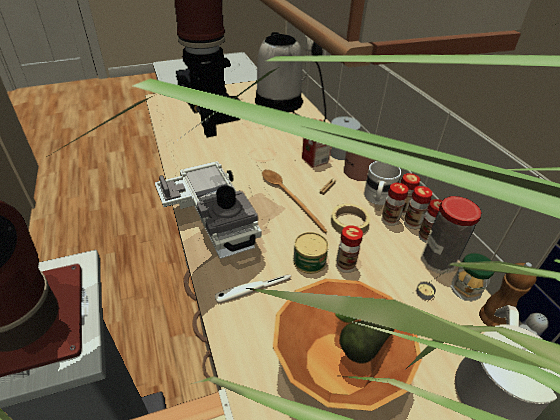

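The carriage is at the loading end (knob at (227,195)), the lock is out (175,187), the bystanders have not moved and the gripper is clear.

```bash
python3 -c "
from cell import robot
print(robot.hand_in())"
```

```text
the job is handed in; nothing more can be done
None
```

The lock is fully out at its stop, the carriage is against the loading-end stop, nothing around the slicer was moved, the gripper is clear, and the job was handed in at about 9 s; no verdict came back.

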